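Find the worn job-card clip

ROBOT

A 6-joint arm with a two-finger parallel gripper is mounted at the origin on the work surface. World frame = base frame: x ahead of the robot, y to its left, z up, the work surface at z = 0. Lengths are in mm, angles in degrees, forces in N, time in s.
With the tool pointing down it reaches from about 250 to 800 mm from the base axis. Payload 8.5 kg.
Tool frame: the origin (TCP) lies where the fingers leave the gripper's body, on its centre line; the fingertips stand 73 mm ahead of it and the grasp point (between the pads) lies 54 mm ahead of it; y points along the fingers, z is the direction in which the jaws open and shut, and the axes are right-handed (so a half turn about y gives the same grasp; the last joint's range is limited). The gripper opens to 85 mm and grips with 20 to 120 N. Pads are 22 mm wide; open, the fingers measure 114 mm over their backs; the gripper's body (76 mm by 85 mm) begins 54 mm behind the grasp point. The pads swing forward as they close: fully open they stand 13 mm farther back than shut.
Start: joints at [-75.287, 13.648, -0.773, 75.585, 0, 90], TCP at [133.332, -507.749, 303.876] pointing down, gripper open.
Joint ranges: [-152.45, 152.45], [-59.26, 108.67], [-65.41, 83.53], [-104.44, 129.93], [-82.83, 76.93], [-180, 180]. Speed limits (degrees/s): [127.2, 127.2, 159.86, 180, 180, 180].

INTERFACE

Orientations are given as a 3x3 rotation matrix whose columns are the frame's x, y, z axes.
In Python, from plant import ctrl, set_gripper, sensors, optics, spotter gives the robot as it stands. The module is installed in compiled form; this text tells all that it offers. Calls block until the motion is done:
- ctrl.move_to(position, orientation): joint-space move of the TCP to a pose.
- ctrl.movel(position, feed=150, rotation=None, stop_force=None): straight line of the TCP; rotation=None keeps the orientation; feed is the mean speed in mm/s. With stop_force (N) it stops when the force on the tool has changed by that much, and returns True; else False.
- ctrl.movej(angles): joint-space move.
- set_gripper(opening): finger opening in mm; the grip force is fixed at half the most; returns when the fingers have stopped.
- ctrl.sleep(seconds).
- ctrl.solve_ik(position, orientation): joint angles nearest the present ones, or None.
- sensors.observe(): the state.
- optics.snapshot(name): name is "scene" or "side" or "wrist"; returns a dict with "frame" (400x640x3 uint8, red, green, blue), "intrinsics" (3x3 intrinsics, pixels), "R" (3x3) and "t" (3): a world point X has camera coordinates R X + t. Camera axes: x right, y down, z forward; pixel columns grow to the right and rows downward; lengths in mm; the calibration is good to about 2 mm. A picture is of the moment at which its call begins. There is no depth.
A pose or a line that the arm cannot do raises ctrl.IKError and nothing moves.
- ctrl.close_job(): hands the job in, once; it reports no verdict.
Trained networks look in a picture, given as the dict that the camera call returned (one of the last four; its "shot" number tells which), for a name from the list of things; names that differ only in an ending like _2 or _b are one class to them, and where a whole thing is asked for, a point or a joint stands for the part that bears it (a point fixed in the world has none). Each returns a list of dicts, best first, with "score" (0 to 1); they miss things now and then, are a little off and sometimes report something else, mostly with a low value. They report only what shows in the picture. A call takes as long as a camera call. They do not tell look-alikes from the thing itself.
- spotter.cut_out(picture, target): "mask" (400x640 bool, what is visible of it) and "at" ([column, row] in pixels, amid what is visible of it).
The state is a dict: "time_s": time; "joints": joint angles; "joint_velocities": joint speeds; "effort": joint torques, N m; "position": TCP position; "ee_rot": TCP orientation; "ft_force": force on the tool from outside, world axes, zero at the start; "torque": the same for the moment, N m; "gripper_width": finger opening in mm.
Only numpy, scipy, OpenCV 4.12 (cv2) and the standard library are available. Lean on these libraries where they do the work, as an engineer would, in place of code of your own. Each camera call takes 0.05 s, during which the arm holds its last target.

TASK

One of the three job-card holders on the bench has a worn-out spring clip. Find it by tugging the cards upwards: the worn clip lets its card slide out with little force. Stand that card, yellow bar up, in the grey card box and put its holder in the red repair tray; leave the two good holders standing where they are with their cards still fully clipped in, and do not disturb the other things on the bench.

Things in the scene. Friction and masses are not known exactly. Their poses are not given: they have to be found in the camera images.
- card_a_bar (a point): Stiff white card (about 70 g) in one of three look-alike holders: plate 76 mm wide (y), 5 mm thick (x), upright, with a yellow grip bar along its top, 12 mm thick (x), 76 mm wide, 22 mm high. Point: the bar's centre, 130 mm above the card's lower edge; z up. Clipped, its lower edge is 20 mm above the holder's underside; it is clear of the clip after rising 80 mm.
- card_b_bar (a point): A second, identical card in a second holder; same point and axes. Any of the three holders may be the worn one; it cannot be seen. A good clip grips its card with more than 10 N, so a pull beyond the weight of holder and card (about 9 N) lifts the whole holder, card and all; the worn clip lets its card slide up at a pull of under 5 N.
- card_c_bar (a point): A third, identical card in a third holder; same point and axes. The three holders stand in a row on the rubber mat, all turned the same way.
- mat: Black rubber mat, 160 (x) x 460 (y) x 4 mm, fixed, on which the holders stand. Origin: centre of its underside. Each holder (loose, 0.85 kg): dark base 90 (x) x 80 (y) x 20 mm, on it a grey post 20 mm thick (x), 52 mm wide (y), up to 96 mm above the holder's underside. Holder, card and mat axes are parallel at the start.
- repair_tray: Open red tray, 180 (x) x 170 (y) x 40 mm high outside, walls and floor 5 mm, fixed. Origin: centre of its underside; z up. To carry a holder, grip its post's two bare sides (52 mm apart along y) 75 mm above its underside; the post's centre line lies 12.5 mm towards +x of the clipped card's mid-plane (a sprung jaw, 44 mm wide and up to 102 mm high, is on the card's -x side).
- card_box_in (a point): Narrow open grey box that cards stand in, 75 mm high; inside 30 mm (x) x 96 mm (y) and 70 mm deep, walls 5 mm, fixed to the bench. The point is the centre of its inner floor; z is up. A card goes in lower edge first, its width along the box's y.
- spray_can: Spray can, 60 mm across, 150 mm high, loose; a bystander, to be left alone. Its origin is on its underside.
- screw_jar: Glass jar, 70 mm across, 90 mm high, loose; a bystander, to be left alone. Its origin is on its underside.
- screwdriver: Screwdriver lying on the bench, loose; a bystander, to be left alone. Its origin is on its underside.
- wrench: Wrench lying on the bench, loose; a bystander, to be left alone. Its origin is on its underside.
- tape_roll: Black roll of tape lying flat, 90 mm across, 30 mm high, loose; a bystander, to be left alone. Its origin is on its underside.
- mug: Blue mug, 80 mm across, 90 mm high, loose; a bystander, to be left alone. Its origin is on its underside.
Mind the look-alikes: they are no part of the job. Several things have the shape of the repair_tray; the one meant has the colours described above.

How it is judged:
By the outcome, as a careful person would: the job done as asked, in the order asked, and still so for the second after the job is handed in, with the robot touching nothing.
It also fails if it takes over 72 s, if anything falls off the work surface, if the arm or the gripper's body presses on something with over 40 N, if the wrist force passes 120 N, or if a joint passes its speed limit or range.

## Working session

There is one attempt and no reset: what is moved stays moved. The work goes in short steps, each a Python script; the robot and the scene stay as the last script left them, time stands still between calls to the robot, and variables do not carry over. Pictures are saved under pics/ and viewed, and the job is handed in when it is done.

```bash
mkdir -p pics; ls; python3 - <<'E'
from plant import ctrl,set_gripper,sensors,optics,spotter
import cv2,numpy as np
for n in ["scene","side","wrist"]:
    p=optics.snapshot(n)
    cv2.imwrite(f"pics/{n}0.png",p["frame"][:,:,::-1])
    print(n,p["shot"],p["intrinsics"].tolist(),np.round(p["R"],4).tolist(),np.round(p["t"],1).tolist())
s=sensors.observe();print(s)
E
```

```text
pics
scene 1 [[481.5013826569789, 0.0, 320.5122107482496], [0.0, 481.5013826569789, 199.4507603297072], [0.0, 0.0, 1.0]] [[-0.0303, 0.9995, -0.0127], [0.6522, 0.0101, -0.758], [-0.7574, -0.0312, -0.6522]] [12.9, -256.0, 1815.0]
side 2 [[439.47061327176533, 0.0, 317.69907979856526], [0.0, 439.47061327176533, 196.86229439744352], [0.0, 0.0, 1.0]] [[-0.9582, -0.286, -0.0118], [-0.1887, 0.6618, -0.7255], [0.2153, -0.693, -0.6881]] [473.0, 180.0, 1174.8]
wrist 3 [[327.2623969607309, 0.0, 324.7749238852027], [0.0, 327.2623969607309, 195.76481699563405], [0.0, 0.0, 1.0]] [[0.2548, -0.967, -0.0013], [-0.9187, -0.2424, 0.3119], [-0.3019, -0.0783, -0.9501]] [-523.7, -39.1, 379.8]
{'time_s': 0.15, 'joints': array([-7.52851040e+01,  1.36718615e+01, -8.03485876e-01,  7.55849704e+01,
        1.07491643e-03,  9.00002978e+01]), 'joint_velocities': array([ 0.01178065, -0.13122933,  0.13598002, -0.01810677,  0.09931789,
        0.07487145]), 'effort': array([-9.87325329e-04, -5.39075518e+01,  3.46599126e+01,  1.44693643e-02,
       -1.01391097e-04, -2.99411397e-06]), 'position': array([ 133.30126778, -507.55924967,  303.45231031]), 'ee_rot': array([[-9.67203072e-01, -2.49261210e-04,  2.54004241e-01],
       [-2.54004363e-01,  1.02298064e-03, -9.67202532e-01],
       [-1.87553485e-05, -9.99999446e-01, -1.05274346e-03]]), 'ft_force': array([-0.46584461, -0.32988435,  0.10941015]), 'torque': array([-0.00090688,  0.00301517,  0.01739984]), 'gripper_width': 85.69875774745763}
```

View pics/scene0.png

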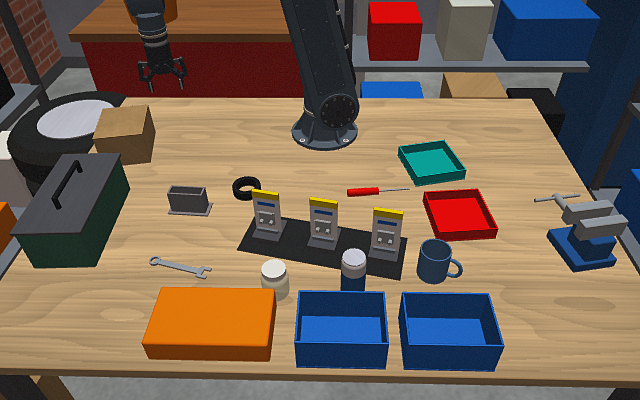

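View pics/side0.png

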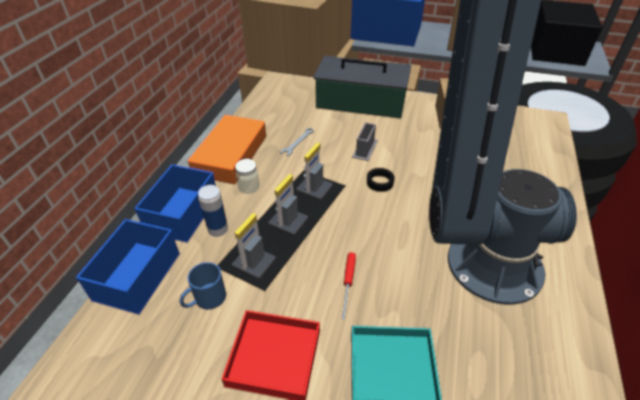

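View pics/wrist0.png

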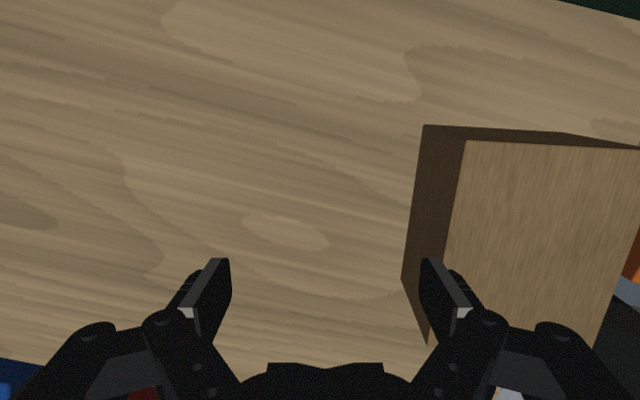

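```bash
python3 - <<'E'
from plant import ctrl,set_gripper,sensors,optics,spotter
import cv2,numpy as np,pickle
out={}
for n in ["scene","side"]:
    p=optics.snapshot(n)
    d={}
    for t in ["card_a_bar","mat","repair_tray","card_box_in","spray_can","screw_jar","mug","tape_roll","screwdriver","wrench"]:
        try: r=spotter.cut_out(p,t)
        except Exception as e: print(n,t,"ERR",e); continue
        d[t]=r
        print(n,t,[(round(q["score"],2),np.round(q["at"]).tolist(),int(q["mask"].sum())) for q in r])
    out[n]=(dict(p),d)
pickle.dump(out,open("s0.pkl","wb"))
for n,box in [("scene",(150,150,360,150)),("side",(190,110,230,290))]:
    x,y,w,h=box; f=out[n][0]["frame"][y:y+h,x:x+w,::-1]
    s=min(800/w,600/h); cv2.imwrite(f"pics/{n}_crop.png",cv2.resize(f,None,fx=s,fy=s,interpolation=cv2.INTER_CUBIC))
print(sensors.observe()["time_s"])
E
```

```text
scene card_a_bar [(0.65, [266.0, 205.0], 822)]
scene mat [(0.69, [314.0, 252.0], 3722), (0.23, [386.0, 228.0], 897)]
scene repair_tray [(0.75, [458.0, 215.0], 3161), (0.57, [428.0, 163.0], 2326)]
scene card_box_in [(0.59, [187.0, 200.0], 1114), (0.19, [266.0, 202.0], 763)]
scene spray_can [(0.81, [352.0, 268.0], 988), (0.6, [457.0, 217.0], 3214)]
scene screw_jar [(0.67, [279.0, 275.0], 928)]
scene mug [(0.69, [436.0, 259.0], 1316), (0.49, [266.0, 201.0], 701)]
scene tape_roll [(0.79, [243.0, 187.0], 460), (0.22, [460.0, 217.0], 3133)]
scene screwdriver [(0.85, [363.0, 188.0], 248), (0.33, [323.0, 212.0], 829), (0.2, [268.0, 204.0], 812)]
scene wrench [(0.86, [180.0, 268.0], 461)]
side card_a_bar [(0.75, [311.0, 160.0], 435)]
side mat [(0.76, [277.0, 233.0], 3391)]
side repair_tray [(0.63, [274.0, 360.0], 6826), (0.61, [394.0, 367.0], 6371)]
side card_box_in [(0.98, [365.0, 142.0], 654)]
side spray_can []
side screw_jar [(0.94, [247.0, 175.0], 662)]
side mug [(0.94, [205.0, 289.0], 1645), (0.68, [382.0, 181.0], 584)]
side tape_roll [(0.64, [381.0, 180.0], 535)]
side screwdriver [(0.83, [348.0, 265.0], 347)]
side wrench [(0.62, [296.0, 143.0], 189)]
1.25
```

View pics/scene_crop.png

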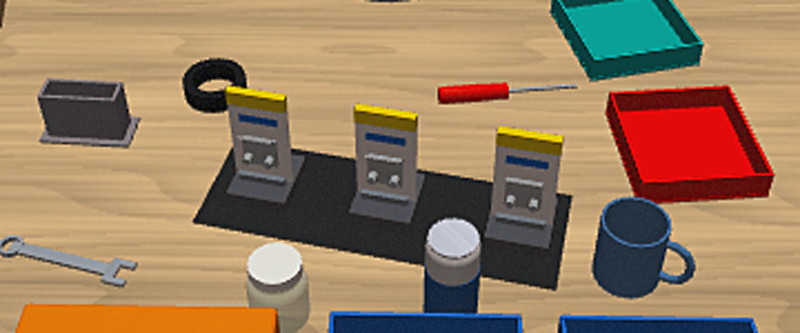

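View pics/side_crop.png

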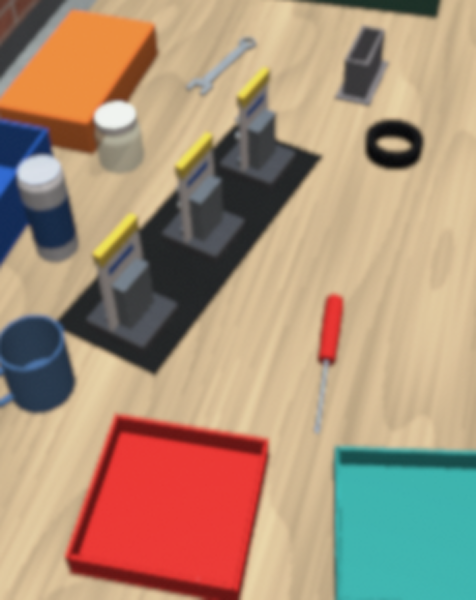

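```bash
cat > h.py <<'E'
import cv2,numpy as np,pickle
from scipy.optimize import minimize,least_squares
def proj(p,X):
    X=np.atleast_2d(X); c=X@np.asarray(p["R"]).T+np.asarray(p["t"]); K=p["intrinsics"]
    u=c@K.T; return u[:,:2]/u[:,2:]
def ray(p,uv):
    R=np.asarray(p["R"]);t=np.asarray(p["t"]); C=-R.T@t
    d=R.T@np.linalg.inv(p["intrinsics"])@np.array([uv[0],uv[1],1.]); return C,d
def onz(p,uv,z):
    C,d=ray(p,uv); return C+d*(z-C[2])/d[2]
def Rz(a):
    a=np.radians(a);c,s=np.cos(a),np.sin(a);return np.array([[c,-s,0],[s,c,0],[0,0,1.]])
def cuboid(sx,sy,z0,z1):
    return np.array([[i*sx/2,j*sy/2,k] for i in(-1,1) for j in(-1,1) for k in(z0,z1)])
def hullmask(p,X,up=4):
    uv=proj(p,X); h=cv2.convexHull(uv.astype(np.float32))[:,0]
    m=np.zeros((400,640),np.uint8)
    mm=np.zeros((400*up,640*up),np.uint8)
    cv2.fillConvexPoly(mm,np.round(((h+.5)*up-.5)*16).astype(np.int32),255,shift=4)
    return cv2.resize(mm,(640,400),interpolation=cv2.INTER_AREA)/255.
def fit(views,model,x0,step=(15,15,10)):
    # views: list of (p,mask)
    def cost(q):
        X=model@Rz(q[2]).T+np.array([q[0],q[1],0]); c=0
        for p,m in views:
            h=hullmask(p,X); c+=1-np.minimum(h,m).sum()/max(np.maximum(h,m).sum(),1e-9)
        return c
    best=None
    for k in range(2):
        s=np.array(step)/(3**k)
        sim=np.vstack([x0]+[np.array(x0)+np.eye(3)[i]*s[i] for i in range(3)])
        r=minimize(cost,x0,method="Nelder-Mead",options=dict(initial_simplex=sim,xatol=.02,fatol=1e-5,maxiter=200)); x0=r.x
    return r.x,r.fun
def hsv(f): return cv2.cvtColor(f,cv2.COLOR_RGB2HSV)
def yellow(f):
    h=hsv(f); return ((h[...,0]>22)&(h[...,0]<36)&(h[...,1]>200)&(h[...,2]>70)).astype(np.uint8)
def red(f):
    h=hsv(f); return (((h[...,0]<6)|(h[...,0]>174))&(h[...,1]>170)&(h[...,2]>60)).astype(np.uint8)
def comps(m,lo=40):
    n,l,s,c=cv2.connectedComponentsWithStats(m.astype(np.uint8))
    return [(s[i].tolist(),c[i],l==i) for i in range(1,n) if s[i][4]>lo]
E
python3 - <<'E'
from h import *
o=pickle.load(open("s0.pkl","rb"))
P={n:o[n][0] for n in o}
for n in P:
    print(n,"yellow",[(s,) for s,c,m in comps(yellow(P[n]["frame"]))],"red",[s for s,c,m in comps(red(P[n]["frame"]))])
# mat corners by hand
cor={"scene":[(236.9,250.8),(401.1,280.5),(407.4,238.7)],"side":[(345.6,185.4),(264.9,290.8),(218,264.7)]}
for n in cor:
    print(n,[np.round(onz(P[n],c,4)[:2],1).tolist() for c in cor[n]])
E
```

```text
scene yellow [([251, 189, 28, 12, 198],), ([309, 197, 29, 12, 208],), ([373, 207, 30, 13, 225],)] red [[367, 2, 56, 59, 3023], [81, 42, 223, 56, 9911], [347, 187, 32, 10, 225], [423, 188, 76, 53, 3032]]
side yellow [] red [[592, 111, 48, 289, 7339], [345, 253, 10, 31, 220], [223, 311, 96, 89, 6337]]
scene [[621.2, -228.4], [719.1, 220.1], [565.2, 252.8]]
side [[458.0, -192.4], [558.4, 252.4], [710.2, 209.9]]
```

```bash
python3 - <<'E'
from h import *
o=pickle.load(open("s0.pkl","rb"))
P={n:o[n][0] for n in o}
h=hsv(P["side"]["frame"]); print(h[178:184,283:291].tolist()[3])
def yl(f):
    h=hsv(f); return ((h[...,0]>20)&(h[...,0]<36)&(h[...,1]>150)&(h[...,2]>70)).astype(np.uint8)
cs=[m for s,c,m in comps(yellow(P["scene"]["frame"]))]
cd=comps(yl(P["side"]["frame"])); print([s for s,c,m in cd])
cd=[m for s,c,m in sorted(cd,key=lambda q:q[0][1]) if s[0]<340]
bar=cuboid(12,76,143,165)
for i in range(3):
    x0=onz(P["scene"],np.argwhere(cs[i]).mean(0)[::-1],154)
    for nm,v in (("both",[(P["scene"],cs[i]),(P["side"],cd[i])]),("scene",[(P["scene"],cs[i])]),("side",[(P["side"],cd[i])])):
        q,f=fit(v,bar,[x0[0],x0[1],-12]); print(i,nm,np.round(q,2),round(f,3))
# cuboid tray
mr=[m for s,c,m in comps(red(P["scene"]["frame"])) if s[0]==423][0]; md=[m for s,c,m in comps(red(P["side"]["frame"])) if s[0]==223][0]
def fill(m):
    hh=cv2.convexHull(np.argwhere(m)[:,::-1].astype(np.int32)); a=np.zeros(m.shape,np.uint8); cv2.fillConvexPoly(a,hh,1); return a
mr,md=fill(mr),fill(md)
x0=onz(P["scene"],(459,213),20); print(x0)
for ini in (0,90,45):
  for nm,v in (("both",[(P["scene"],mr),(P["side"],md)]),("scene",[(P["scene"],mr)]),("side",[(P["side"],md)])):
    q,f=fit(v,cuboid(180,170,0,40),[x0[0],x0[1],ini]); print("tray",ini,nm,np.round(q,2),round(f,3))
E
```

```text
[[27, 149, 234], [27, 159, 236], [27, 165, 232], [25, 170, 217], [24, 172, 182], [24, 175, 149], [23, 175, 127], [23, 163, 119]]
[[306, 144, 13, 16, 82], [276, 175, 16, 20, 110], [236, 215, 20, 23, 162]]
0 both [ 551.64 -144.81   -7.45] 0.751
0 scene [ 551.55 -145.25  -15.86] 0.239
0 side [ 553.19 -149.31   -3.04] 0.455
1 both [583.3   13.09  -7.52] 0.711
1 scene [582.49  13.12 -14.07] 0.244
1 side [583.66  12.36  -4.85] 0.438
2 both [621.02 180.91  -8.85] 0.632
2 scene [620.62 181.1  -13.53] 0.234
2 side [621.98 179.62  -5.74] 0.377
[471.06778435 413.76662661  20.        ]
tray 0 both [473.42 410.21   5.52] 0.068
tray 0 scene [473.11 410.73   5.56] 0.023
tray 0 side [474.07 410.01   4.82] 0.044
tray 90 both [474.3  410.83  92.5 ] 0.159
tray 90 scene [473.82 410.76  92.17] 0.075
tray 90 side [472.08 417.33  95.39] 0.079
tray 45 both [473.86 410.95  92.87] 0.159
tray 45 scene [472.91 410.66   5.66] 0.023
tray 45 side [472.76 417.25  95.19] 0.079
```

```bash
python3 - <<'E'
from h import *
from plant import ctrl,sensors,optics
s=sensors.observe(); p=optics.snapshot("wrist")
R=np.array(p["R"]);C=-R.T@np.array(p["t"]); E=s["ee_rot"]
print("cam in tool",np.round(E.T@(C-s["position"]),1)); print("cam fwd in tool",np.round(E.T@R[2],3))
o=pickle.load(open("s0.pkl","rb"));P={n:o[n][0] for n in o}
print("box",onz(P["scene"],(187,190),75),onz(P["side"],(366,130),75))
def ori(yaw): # tool z (jaw dir) horizontal at yaw
    z=Rz(yaw)@[1,0,0]; y=np.array([0,0,-1.]); return np.c_[np.cross(y,z),y,z]
for yaw in (-12,168,78,-102):
    for pos in ([551,-145,330],[583,13,330],[621,181,330],[440,-330,300],[474,410,250],[500,0,420]):
        q=ctrl.solve_ik(pos,ori(yaw)); print(yaw,pos,None if q is None else np.round(q,1))
E
```

```text
cam in tool [-81.7 -69.   -0.7]
cam fwd in tool [0.312 0.95  0.   ]
box [ 442.37746841 -399.02992877   75.        ] [ 442.54686106 -408.91612924   75.        ]
-12 [551, -145, 330] [-14.7  17.8   8.8  81.    0.   87.3]
-12 [583, 13, 330] [  1.3  19.1  10.8  81.6   0.  103.3]
-12 [621, 181, 330] [ 16.2  25.9  21.3  85.4   0.  118.2]
-12 [440, -330, 300] [-36.9  16.2   2.2  76.    0.   65.1]
-12 [474, 410, 250] [ 40.9  24.8   7.9  73.1   0.  142.9]
-12 [500, 0, 420] [  0.   10.5  12.   91.5   0.  102. ]
168 [551, -145, 330] [-14.7  17.8   8.8  81.    0.  -92.7]
168 [583, 13, 330] [  1.3  19.1  10.8  81.6   0.  -76.7]
168 [621, 181, 330] [ 16.2  25.9  21.3  85.4   0.  -61.8]
168 [440, -330, 300] [ -36.9   16.2    2.2   76.     0.  -114.9]
168 [474, 410, 250] [ 40.9  24.8   7.9  73.1   0.  -37.1]
168 [500, 0, 420] [  0.   10.5  12.   91.5   0.  -78. ]
78 [551, -145, 330] [-14.7  17.8   8.8  81.    0.   -2.7]
78 [583, 13, 330] [ 1.3 19.1 10.8 81.6  0.  13.3]
78 [621, 181, 330] [16.2 25.9 21.3 85.4  0.  28.2]
78 [440, -330, 300] [-36.9  16.2   2.2  76.    0.  -24.9]
78 [474, 410, 250] [40.9 24.8  7.9 73.1  0.  52.9]
78 [500, 0, 420] [ 0.  10.5 12.  91.5  0.  12. ]
-102 [551, -145, 330] [-14.7  17.8   8.8  81.    0.  177.3]
-102 [583, 13, 330] [   1.3   19.1   10.8   81.6    0.  -166.7]
-102 [621, 181, 330] [  16.2   25.9   21.3   85.4    0.  -151.8]
-102 [440, -330, 300] [-36.9  16.2   2.2  76.    0.  155.1]
-102 [474, 410, 250] [  40.9   24.8    7.9   73.1    0.  -127.1]
-102 [500, 0, 420] [   0.    10.5   12.    91.5    0.  -168. ]
```

```bash
cat >> h.py <<'E'
def ori(yaw):
    z=Rz(yaw)@[1,0,0]; y=np.array([0,0,-1.]); return np.c_[np.cross(y,z),y,z]
E
python3 - <<'E'
from h import *
from plant import ctrl,sensors,optics
o={}
T=lambda: sensors.observe()["time_s"]
t=T(); ctrl.move_to([430,-405,310],ori(78)); print("t",T()-t)
o["box"]=dict(optics.snapshot("wrist"));
t=T(); ctrl.move_to([575,15,430],ori(78)); print("t",T()-t)
o["row"]=dict(optics.snapshot("wrist"))
pickle.dump(o,open("s1.pkl","wb"))
for n in o: cv2.imwrite(f"pics/w_{n}.png",o[n]["frame"][:,:,::-1])
print(T(), sensors.observe()["position"])
E
```

```text
t 1.8333000000000002
t 1.6833999999999998
4.9167 [574.97628631  13.9533207  429.64711905]
```

View pics/w_box.png

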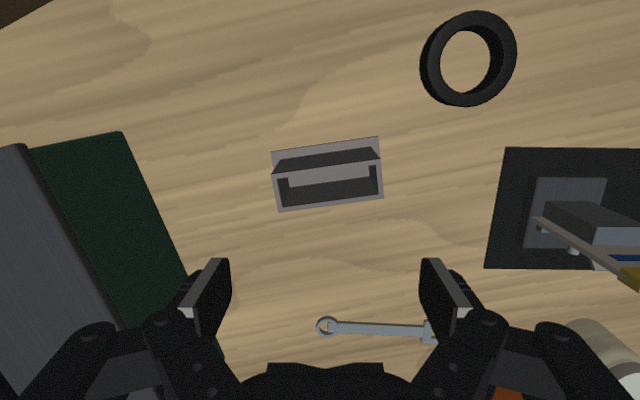

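View pics/w_row.png

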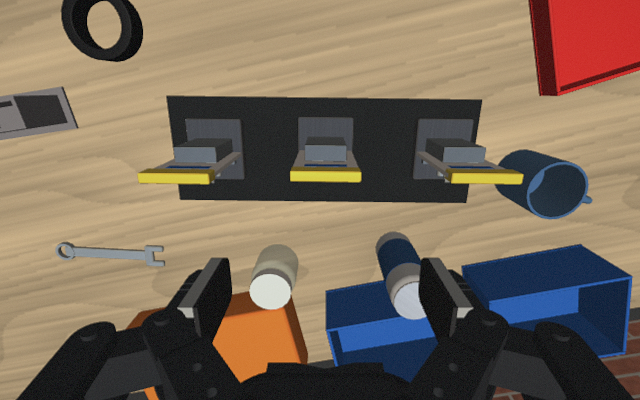

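```bash
python3 - <<'E'
from h import *
o=pickle.load(open("s1.pkl","rb")); P=o["row"]
def yl(f):
    h=hsv(f); return ((h[...,0]>20)&(h[...,0]<36)&(h[...,1]>150)&(h[...,2]>60)).astype(np.uint8)
for s,c,m in sorted(comps(yl(P["frame"])),key=lambda q:q[0][0]):
    x0=onz(P,c,154); q,f=fit([(P,m)],cuboid(12,76,143,165),[x0[0],x0[1],-12]); print(s,np.round(q,2),round(f,3))
# mat corners & holder bases via crop
for n,(x,y,w,h) in {"row":(160,90,330,120),"box":(262,130,130,90)}.items():
    sc=800/w; cv2.imwrite(f"pics/c_{n}.png",cv2.resize(o[n]["frame"][y:y+h,x:x+w,::-1],None,fx=sc,fy=sc,interpolation=cv2.INTER_CUBIC))
E
```

```text
[138, 169, 77, 15, 1016] [ 553.18 -144.93  -11.93] 0.17
[290, 167, 72, 16, 1011] [585.07  14.17 -12.01] 0.12
[446, 169, 78, 15, 1011] [623.1  182.03 -14.07] 0.171
```

View pics/c_row.png

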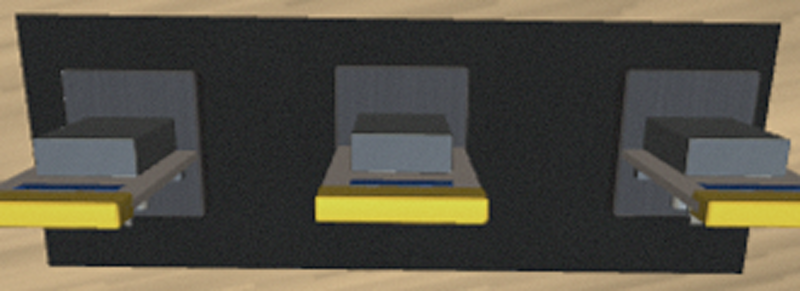

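View pics/c_box.png

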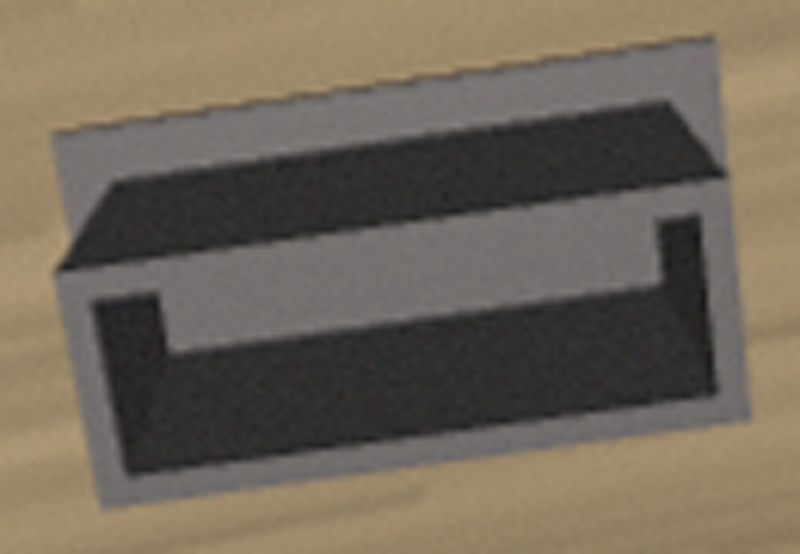

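```bash
python3 - <<'E'
from h import *
o=pickle.load(open("s1.pkl","rb")); P=o["box"]
sc=800/130
f=lambda c:((c[0]+.5)/sc-.5+262,(c[1]+.5)/sc-.5+130)
for nm,cs in {"outer":[(58,268),(727,178),(750,420),(103,507)],"inner":[(95,297),(700,215),(717,392),(130,475)]}.items():
    X=np.array([onz(P,f(c),75) for c in cs])[:,:2]
    print(nm,np.round(X,1).tolist(),"ctr",X.mean(0).round(1))
    for i in range(4):
        d=X[(i+1)%4]-X[i]; print(round(np.hypot(*d),1),round(np.degrees(np.arctan2(d[1],d[0])),1))
P=o["row"];sc=800/330
f=lambda c:((c[0]+.5)/sc-.5+160,(c[1]+.5)/sc-.5+90)
X=np.array([onz(P,f(c),4) for c in [(16,13),(780,23),(743,272),(50,264)]])[:,:2]
print(X.round(1).tolist(),X.mean(0))
for i in range(4):
    d=X[(i+1)%4]-X[i]; print(round(np.hypot(*d),1),round(np.degrees(np.arctan2(d[1],d[0])),1))
for tops in ([(62,69),(196,71)],[(335,66),(467,67)],[(627,70),(758,71)]):
    print([onz(P,f(c),24)[:2].round(1).tolist() for c in tops])
s0=pickle.load(open("s0.pkl","rb"))
for n in ("scene","side"):
    print(n,onz(s0[n][0],(0,0),75)[:1])
    # project fitted box outline
E
```

```text
outer [[417.5, -453.7], [425.2, -349.8], [464.6, -352.3], [457.5, -456.9]] ctr [ 441.2 -403.2]
104.2 85.8
39.6 -3.7
104.8 -93.9
40.1 175.4
inner [[423.2, -449.3], [430.0, -354.7], [458.9, -356.7], [453.1, -451.2]] ctr [ 441.3 -403. ]
94.8 85.9
29.0 -3.9
94.7 -93.5
29.9 176.2
[[459.8, -194.0], [560.4, 251.1], [714.7, 217.5], [614.1, -228.5]] [587.26586439  11.50585711]
456.3 77.3
157.9 -12.3
457.2 -102.7
158.0 167.4
[[496.6, -169.8], [514.0, -93.5]]
[[528.1, -13.3], [544.7, 61.9]]
[[565.9, 153.1], [582.4, 228.0]]
scene [-1252.73574762]
side [2668.14201527]
```

Candidates seen in the scene picture:
- **Tray:** red tray (459,213), teal tray (432,160), blue bins (342,330) and (452,330). I choose the red one. The crop shows it as a red, low, open tray.
- **Box:** grey box (187,200) is the only grey one.
- **Cards:** yellow bars at (267,193), (325,203) and (388,212). All three need testing.

The wrist view shows the bars at (177,178), (326,175) and (485,178). I'll start with the middle card.

```bash
cat >> h.py <<'E'
BAR={"A":(552.4,-144.9),"B":(584.2,13.6),"C":(622.1,181.5)}; YAW=-12.5
def yl(f):
    h=hsv(f); return ((h[...,0]>20)&(h[...,0]<36)&(h[...,1]>150)&(h[...,2]>60)).astype(np.uint8)
def look(p,guess,bar=True):
    c=[(s,c,m) for s,c,m in comps(yl(p["frame"]),150)]
    uv=proj(p,[guess[0],guess[1],154])[0]
    c=min(c,key=lambda q:np.hypot(*(q[1]-uv)))
    return fit([(p,c[2])],cuboid(12,76,143,165),[guess[0],guess[1],YAW],(6,6,4)),c[0]
E
python3 - <<'E'
from h import *
from plant import ctrl,sensors,optics
g=BAR["B"]
ctrl.move_to([g[0],g[1],275],ori(YAW))
p=dict(optics.snapshot("wrist")); cv2.imwrite("pics/wB.png",p["frame"][:,:,::-1])
pickle.dump(p,open("wB.pkl","wb"))
print(look(p,g), sensors.observe()["time_s"],sensors.observe()["position"],sensors.observe()["ft_force"])
s0=pickle.load(open("s1.pkl","rb"))["row"]; print("can",onz(s0,(410,300),150))
E
```

```text
((array([584.57011125,  13.18625695, -12.74517879]), np.float64(0.09259884681276964)), [313, 162, 21, 122, 2320]) 6.375 [584.40065395  13.40535959 275.39511791] [-0.01747191 -0.13650152 -0.39877128]
can [767.15583977  83.92809503 150.        ]
```

View pics/wB.png

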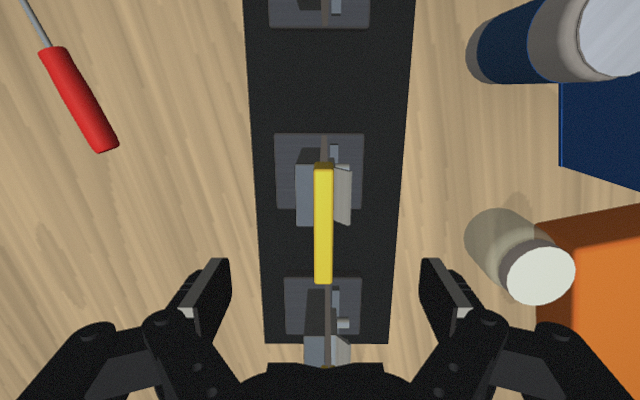

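The wrist view shows the middle card's bar at (323,222), centred between the fingers, with the jaw on the can side. I'll descend, grip and tug gently.

```bash
cat > tug.py <<'E'
from h import *
from plant import ctrl,sensors,optics,set_gripper
def tug(xy,yaw=YAW,lim=6.5):
    r=np.array([xy[0],xy[1],0])
    hit=ctrl.movel(r+[0,0,209],feed=90,rotation=ori(yaw),stop_force=12)
    print("down hit",hit)
    set_gripper(4)
    s=sensors.observe(); print("w",s["gripper_width"],s["position"].round(1),s["ft_force"].round(2),"tq",s["torque"].round(2))
    p=s["position"]; f0=s["ft_force"][2]
    hit=ctrl.movel(r+[0,0,217],feed=8,stop_force=lim)
    s=sensors.observe(); print("tug hit",hit,"dz",s["position"][2]-p[2],"dF",(s["ft_force"][2]-f0).round(2),s["ft_force"].round(2),"t",s["time_s"])
    return hit,p,r
E
python3 - <<'E'
from tug import *
hit,p,r=tug((584.5,13.3),-12.6)
ph=optics.snapshot("scene"); cv2.imwrite("pics/tB.png",cv2.resize(ph["frame"][170:270,230:430,::-1],None,fx=4,fy=4))
E
```

```text
down hit False
w 11.067283003920398 [584.   13.4 209.1] [-3.87  1.14  4.56] tq [ 0.19  0.76 -0.05]
tug hit True dz -0.024226421222010686 dF -0.71 [-1.    0.99  3.85] t 8.25
```

View pics/tB.png

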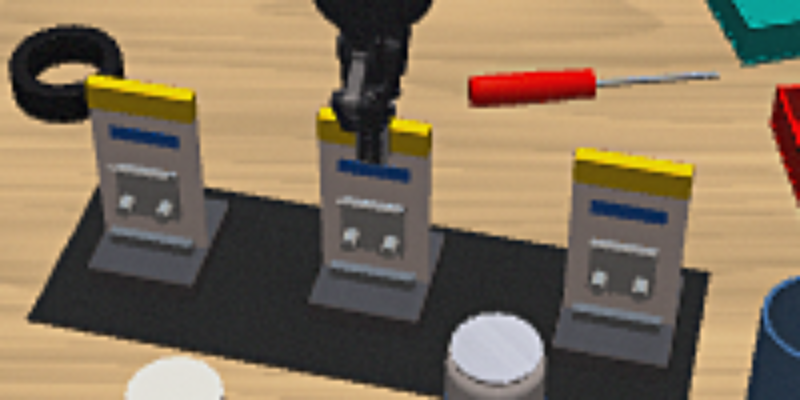

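```bash
cat >> tug.py <<'E'
def steps(n=8,lim=6.5,d=1.0):
    ctrl.sleep(0.3); s=sensors.observe(); p=s["position"].copy(); print("settled",p.round(2),s["ft_force"].round(2))
    base=p.copy(); log=[]
    for i in range(1,n+1):
        hit=ctrl.movel(base+[0,0,d*i],feed=10,stop_force=9); ctrl.sleep(0.1)
        s=sensors.observe(); log.append((round(s["position"][2]-base[2],2),round(s["ft_force"][2],2),hit))
        if s["ft_force"][2]<-lim or hit: break
    print(log,"t",s["time_s"]); return log,base
E
python3 - <<'E'
from tug import *
steps()
E
```

```text
settled [583.66  13.5  209.07] [-0.25  0.46  5.31]
[(np.float64(0.04), np.float64(2.8), True)] t 8.9083
```

```bash
cat >> tug.py <<'E'
def steps2(n=16,lim=6.5,d=0.5,feed=5):
    s=sensors.observe(); base=s["position"].copy(); print("at",base.round(2),s["ft_force"].round(2)); log=[]
    for i in range(1,n+1):
        ctrl.movel(base+[0,0,d*i],feed=feed)
        s=sensors.observe(); log.append((round(float(s["position"][2]-base[2]),2),round(float(s["ft_force"][2]),2)))
        if s["ft_force"][2]<-lim: break
    print(log,"t",s["time_s"]); return log,base
E
python3 - <<'E'
from tug import *
steps2()
E
```

```text
at [583.15  13.48 209.1 ] [-2.18  0.82  2.8 ]
[(0.11, -1.96), (0.25, -7.5)] t 9.4083
```

```bash
python3 - <<'E'
from tug import *
for i in range(3):
    ctrl.sleep(0.15); s=sensors.observe(); print(s["position"].round(2),s["ft_force"].round(2),s["time_s"])
E
```

```text
[582.81  13.44 209.48] [-0.14  0.25 -8.78] 9.5583
[582.88  13.46 209.72] [ 0.42 -0.33 -9.55] 9.7083
[583.06  13.48 209.97] [ 0.23 -0.54 -8.78] 9.8583
```

The middle card held at about 9 N, which is the full holder weight, so clip B is good. I'll set it back, release, and go to A.

```bash
python3 - <<'E'
from tug import *
ctrl.movel([584.0,13.4,208.9],feed=10); ctrl.sleep(0.1)
s=sensors.observe(); print(s["position"].round(2),s["ft_force"].round(2))
set_gripper(85)
s=sensors.observe(); print("open",s["position"].round(2),s["ft_force"].round(2))
ctrl.movel([584.3,13.4,280],feed=200)
p=dict(optics.snapshot("wrist")); cv2.imwrite("pics/wB2.png",p["frame"][:,:,::-1]); print(look(p,BAR["B"]))
g=BAR["A"]
ctrl.move_to([g[0],g[1],275],ori(-12.6))
p=dict(optics.snapshot("wrist")); cv2.imwrite("pics/wA.png",p["frame"][:,:,::-1])
print(look(p,g), sensors.observe()["time_s"],sensors.observe()["position"],sensors.observe()["ft_force"])
E
```

```text
[583.94  13.4  209.4 ] [-3.56 -0.76  0.89]
open [584.02  13.41 208.88] [-0.46 -0.39 -0.04]
((array([583.51887584,  13.22222487, -13.1289885 ]), np.float64(0.09059798010322895)), [313, 160, 20, 120, 2224])
((array([ 552.73769702, -145.08962329,  -12.59349912]), np.float64(0.10848388913410756)), [315, 162, 20, 123, 2297]) 12.2667 [ 552.32082697 -144.51262495  274.40616507] [ 0.28221326  0.06817815 -0.25001976]
```

View pics/wB2.png

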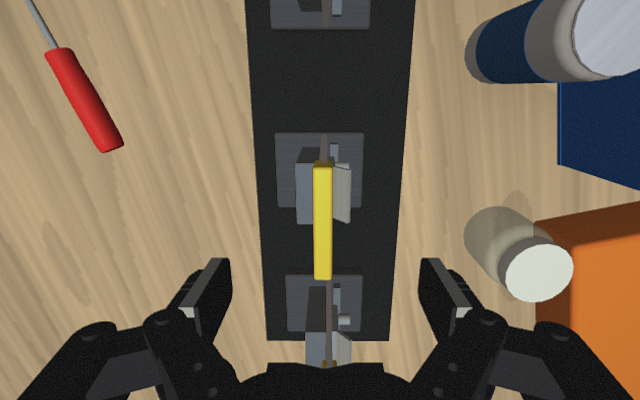

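View pics/wA.png

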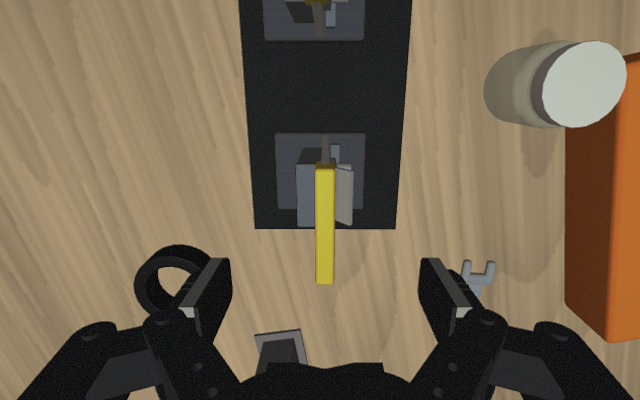

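B is back where it was to within about 1 mm. In the A view the bar is centred at (325,223). Tugging A next.

```bash
cat >> tug.py <<'E'
def tug3(xy,yaw=-12.6,lim=6.5,n=10,d=0.5):
    r=np.array([xy[0],xy[1],0.])
    print("down",ctrl.movel(r+[0,0,209],feed=100,rotation=ori(yaw)))
    set_gripper(4); ctrl.sleep(0.15)
    s=sensors.observe(); z0=s["position"][2]; print("w",s["gripper_width"],s["position"].round(2),s["ft_force"].round(2))
    log=[]
    for i in range(1,n+1):
        ctrl.movel(r+[0,0,209+d*i],feed=5); s=sensors.observe()
        log.append((round(float(s["position"][2]-z0),2),round(float(s["ft_force"][2]),2)))
        if s["ft_force"][2]<-lim: break
    ctrl.sleep(0.1); s=sensors.observe(); log.append((round(float(s["position"][2]-z0),2),round(float(s["ft_force"][2]),2)))
    print(log,"t",s["time_s"])
E
python3 - <<'E'
from tug import *
tug3((552.2,-144.9))
E
```

```text
down False
w 10.817020778991752 [ 552.17 -144.93  209.24] [-1.09  0.6   5.14]
[(0.03, 0.72), (0.44, -1.89), (1.16, -1.79), (1.81, -1.68), (2.33, -1.82), (2.87, -1.29), (3.33, -0.92), (3.78, -1.53), (4.32, -2.04), (4.79, -0.77), (4.82, -1.52)] t 16.4917
```

Clip A slides at about 1.5 N, so A is the worn one. I'll draw its card out, carry it over the box and check before lowering.

```bash
python3 - <<'E'
from tug import *
print(ctrl.movel([552.2,-144.9,320],feed=90,stop_force=8)); s=sensors.observe(); print(s["position"].round(1),s["ft_force"].round(2),s["time_s"])
if s["position"][2]>318:
    ctrl.movel([441.3,-403.1,325],feed=220,rotation=ori(-4.0))
    ctrl.sleep(0.15)
    s=sensors.observe(); print(s["position"].round(1),s["gripper_width"],s["ft_force"].round(2),s["time_s"])
    for n in ("scene","side"):
        p=dict(optics.snapshot(n)); pickle.dump(p,open(f"over_{n}.pkl","wb"))
        x,y,w,h=(110,90,240,180) if n=="scene" else (290,40,160,150)
        f=p["frame"].copy()
        q=cv2.resize(f[y:y+h,x:x+w,::-1],None,fx=3.3,fy=3.3,interpolation=cv2.INTER_CUBIC); cv2.imwrite(f"pics/over_{n}.png",q)
E
```

```text
False
[ 552.  -144.9  319.4] [-0.06 -0.48 -0.74] 17.8167
[ 441.7 -402.3  325.1] 11.27032710671965 [ 0.32  0.79 -0.89] 19.3917
```

```bash
python3 -c "
import cv2,numpy as np
a=cv2.imread('pics/over_scene.png');b=cv2.imread('pics/over_side.png');h=min(a.shape[0],b.shape[0])
a=cv2.resize(a,(400,300));b=cv2.resize(b,(320,300));cv2.imwrite('pics/over.png',np.hstack([a,b]))"
```

```text
(no output)
```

View pics/over.png

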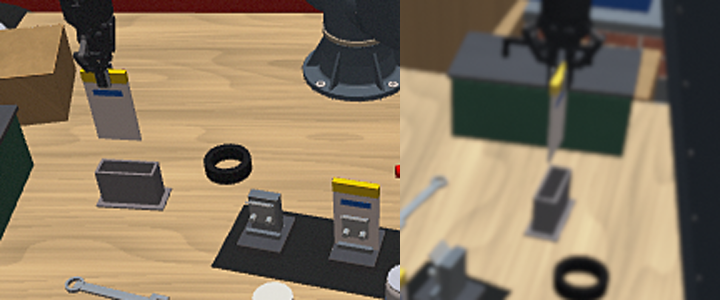

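```bash
python3 - <<'E'
from h import *
out=[]
for n,(x,y,w,h) in (("scene",(155,120,80,110)),("side",(330,70,70,100))):
    p=pickle.load(open(f"over_{n}.pkl","rb")); sc=5
    q=cv2.resize(p["frame"][y:y+h,x:x+w,::-1],None,fx=sc,fy=sc,interpolation=cv2.INTER_CUBIC)
    for sx,sy,z,col in ((40,106,75,(0,255,0)),(30,96,75,(255,255,0))):
        X=np.array([[a*sx/2,b*sy/2,z] for a,b in((-1,-1),(1,-1),(1,1),(-1,1))])@Rz(-4).T+[441.3,-403.1,0]
        uv=((proj(p,X)-[x,y]+.5)*sc-.5).round().astype(int); cv2.polylines(q,[uv],True,col,1)
    X=np.array([[a*5/2,b*38,325-54-130] for a,b in((-1,-1),(1,-1),(1,1),(-1,1))])@Rz(-4).T+[441.5,-402.6,0]
    uv=((proj(p,X)-[x,y]+.5)*sc-.5).round().astype(int); cv2.polylines(q,[uv],True,(0,0,255),1)
    out.append(cv2.copyMakeBorder(q,0,550-q.shape[0],0,0,cv2.BORDER_CONSTANT))
cv2.imwrite("pics/chk.png",np.hstack(out))
E
```

```text
(no output)
```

View pics/chk.png

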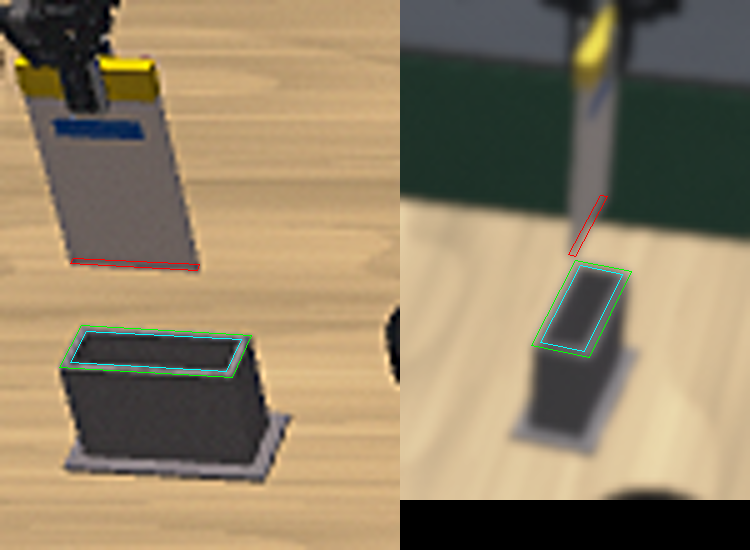

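The projected box rim and card edge match both pictures, so I'll lower the card in.

```bash
python3 - <<'E'
from tug import *
r=[441.3,-403.1]
h=ctrl.movel(r+[212],feed=110,stop_force=12); s=sensors.observe(); print(h,s["position"].round(1),s["ft_force"].round(2))
h=ctrl.movel(r+[187],feed=30,stop_force=5); s=sensors.observe(); print(h,s["position"].round(1),s["ft_force"].round(2),s["time_s"])
if s["position"][2]<200:
    set_gripper(85); ctrl.sleep(0.1)
    s=sensors.observe(); print("open",s["position"].round(1),s["ft_force"].round(2),s["gripper_width"])
    p=dict(optics.snapshot("scene")); f1=p["frame"][130:230,130:250,::-1]
    p2=dict(optics.snapshot("side")); f2=p2["frame"][80:180,310:430,::-1]
    cv2.imwrite("pics/in.png",np.hstack([cv2.resize(f,None,fx=3.3,fy=3.3,interpolation=cv2.INTER_CUBIC) for f in (f1,f2)]))
    cv2.imwrite("pics/in_w.png",dict(optics.snapshot("wrist"))["frame"][:,:,::-1])
print(sensors.observe()["time_s"])
E
```

```text
False [ 441.6 -403.3  212.7] [ 0.2  -0.63 -0.21]
True [ 441.4 -403.1  190.3] [0.23 0.3  4.68] 21.3583
open [ 441.  -402.8  189.7] [-0.01 -0.64  0.35] 85.06744723054786
22.3167
```

View pics/in.png

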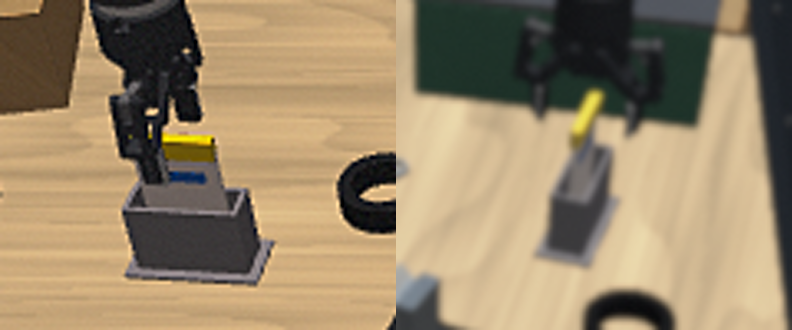

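View pics/in_w.png

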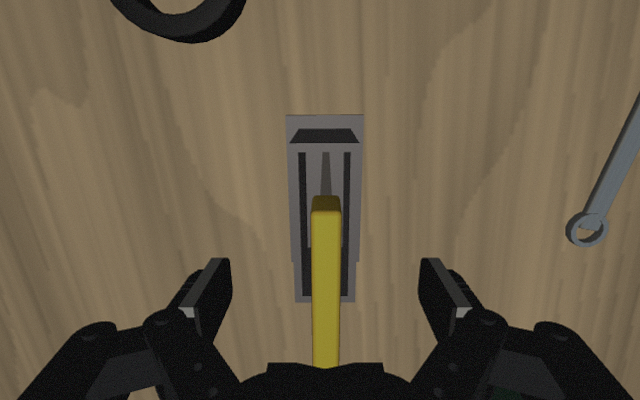

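The card stands upright in the box with its yellow bar up, clear of both fingers. Next I'll retract and look at holder A.

```bash
python3 - <<'E'
from tug import *
ctrl.movel([441.3,-403.1,290],feed=180)
ctrl.move_to([540.0,-142.2,240],ori(77.4))
ctrl.sleep(0.1)
p=dict(optics.snapshot("wrist")); pickle.dump(p,open("wh.pkl","wb"))
cv2.imwrite("pics/wh.png",p["frame"][:,:,::-1]); s=sensors.observe(); print(s["position"].round(1),s["time_s"])
X=np.array([[a*10,b*26,100] for a,b in((-1,-1),(1,-1),(1,1),(-1,1))])@Rz(167.4).T+[540,-142.2,0]
print(proj(p,X).round(1).tolist())
E
```

```text
[ 539.9 -143.3  240. ] 24.2667
[[361.9, 223.6], [362.9, 196.2], [285.6, 196.3], [286.8, 223.7]]
```

View pics/wh.png

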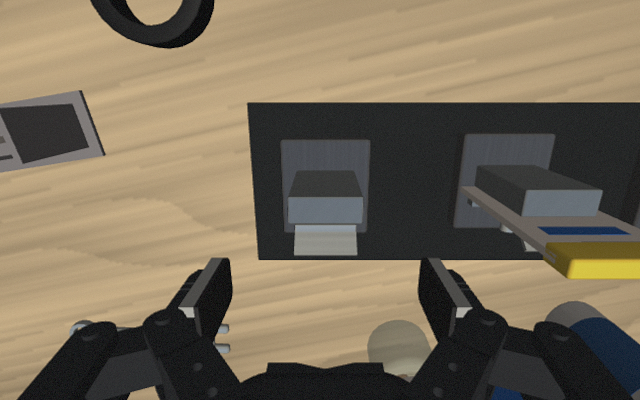

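The post top spans (288–363, 197–224), which is within 2 px of the prediction. I'll grip it and lift.

```bash
python3 - <<'E'
from tug import *
h=ctrl.movel([540.1,-141.8,133.5],feed=90,stop_force=12); s=sensors.observe(); print(h,s["position"].round(1),s["ft_force"].round(2))
if not h:
    set_gripper(40); ctrl.sleep(0.15); s=sensors.observe(); print("w",s["gripper_width"],s["position"].round(1),s["ft_force"].round(2))
    if 48<s["gripper_width"]<56:
        ctrl.movel([540.1,-141.8,145],feed=40); s=sensors.observe(); print(s["gripper_width"],s["ft_force"].round(2),s["torque"].round(2))
        ctrl.movel([540.1,-141.8,325],feed=150); ctrl.sleep(.1); s=sensors.observe(); print(s["position"].round(1),s["gripper_width"],s["ft_force"].round(2),s["time_s"])
        p=dict(optics.snapshot("scene")); cv2.imwrite("pics/lift.png",p["frame"][:,:,::-1])
E
```

```text
False [ 540.4 -141.9  134.1] [-0.36 -0.37 -0.47]
w 51.587670169312275 [ 540.2 -142.3  134.1] [-2.16 -2.89  5.54]
51.44109150962808 [ 0.16  0.38 -7.83] [0.   0.1  0.02]
[ 539.8 -141.7  324.1] 51.18745016652211 [ 0.13 -0.08 -8.92] 28.0417
```

View pics/lift.png

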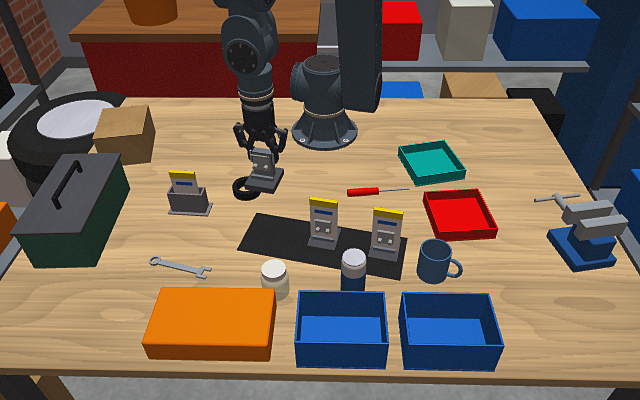

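The holder is held level at (263,170). The card stands in the grey box (183,185), and B and C are standing at (323,220) and (387,230). Now I'll carry the holder to the red tray.

```bash
python3 - <<'E'
from tug import *
ctrl.movel([464.4,409.4,325],feed=230,rotation=ori(95.5)); ctrl.sleep(.15)
s=sensors.observe(); print(s["position"].round(1),s["gripper_width"],s["ft_force"].round(2),s["time_s"])
ctrl.movel([464.4,409.4,155],feed=120)
h=ctrl.movel([464.4,409.4,131],feed=25,stop_force=5); s=sensors.observe(); print(h,s["position"].round(1),s["ft_force"].round(2),s["time_s"])
f=[]
for n,(x,y) in (("scene",(390,140)),("side",(200,280))):
    p=dict(optics.snapshot(n)); f.append(cv2.resize(p["frame"][y:y+120,x:x+130,::-1],None,fx=3,fy=3,interpolation=cv2.INTER_CUBIC))
cv2.imwrite("pics/place.png",np.hstack(f))
E
```

```text
[464.6 408.9 325.2] 51.499713920597436 [ 1.58  0.09 -8.39] 30.8083
True [464.2 409.2 135.1] [-0.12 -0.94  6.14] 33.125
```

View pics/place.png

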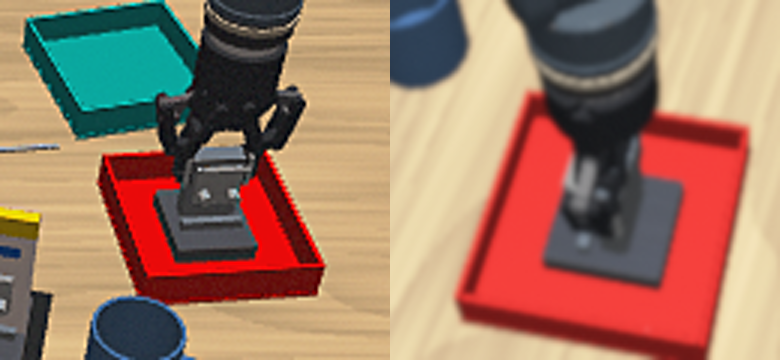

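The holder sits flat inside the red tray. I'll release it, retract and check everything.

```bash
python3 - <<'E'
from tug import *
set_gripper(85); ctrl.sleep(.1)
s=sensors.observe(); print(s["gripper_width"],s["ft_force"].round(2))
ctrl.movel([464.4,409.4,300],feed=150)
ctrl.move_to([575,100,430],ori(77.4)); ctrl.sleep(.1)
for n in ("wrist","side","scene"):
    p=dict(optics.snapshot(n)); cv2.imwrite(f"pics/end_{n}.png",p["frame"][:,:,::-1])
    if n=="wrist":
        print("B",look(p,BAR["B"]),"C",look(p,BAR["C"]))
    if n=="scene":
        for b in "BC": print("scene",b,look(p,BAR[b]))
        o=pickle.load(open("s0.pkl","rb"))["scene"][0]["frame"].astype(int)
        d=(np.abs(o-p["frame"]).max(2)>45).astype(np.uint8); print([s for s,c,m in comps(cv2.morphologyEx(d,cv2.MORPH_OPEN,np.ones((2,2),np.uint8)),15)])
s=sensors.observe();print(s["time_s"],s["ft_force"].round(2))
E
```

```text
85.09487294712939 [ 0.24 -0.37  0.87]
B ((array([584.08932513,  13.3284257 , -12.45565808]), np.float64(0.1498827424472341)), [211, 183, 72, 16, 1015]) C ((array([622.02834426, 181.09677542, -12.52835452]), np.float64(0.1304333542492765)), [369, 185, 72, 15, 1038])
scene B ((array([582.70957791,  12.98004228, -12.34393296]), np.float64(0.11397314768771749)), [309, 196, 29, 13, 245])
scene C ((array([621.52644448, 180.91999   , -11.82540231]), np.float64(0.11028940623665096)), [373, 207, 31, 13, 262])
[[127, 0, 41, 36, 1120], [281, 0, 59, 35, 1324], [340, 0, 5, 4, 20], [352, 0, 49, 68, 2492], [338, 16, 7, 18, 57], [346, 25, 7, 8, 33], [325, 35, 5, 9, 24], [139, 40, 39, 46, 875], [294, 43, 6, 17, 46], [305, 43, 8, 9, 52], [318, 46, 34, 16, 225], [308, 55, 5, 5, 18], [173, 59, 15, 28, 145], [293, 61, 16, 35, 240], [351, 69, 5, 5, 17], [347, 73, 48, 64, 1516], [335, 89, 10, 4, 20], [295, 97, 10, 11, 83], [328, 115, 8, 4, 25], [170, 171, 29, 17, 399], [175, 188, 25, 7, 128], [252, 189, 35, 45, 909], [442, 189, 35, 40, 963]]
36.5917 [1.31 0.58 0.37]
```

View pics/end_wrist.png

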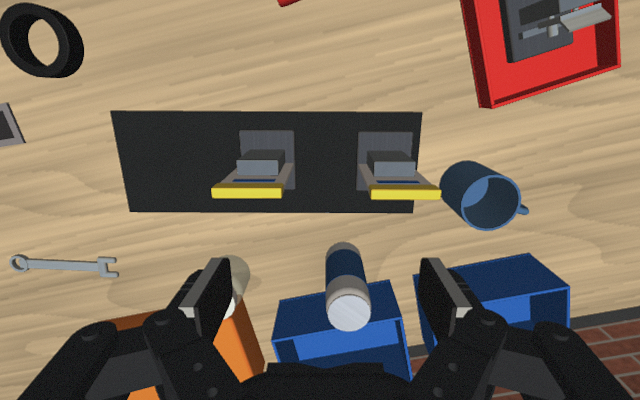

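View pics/end_scene.png

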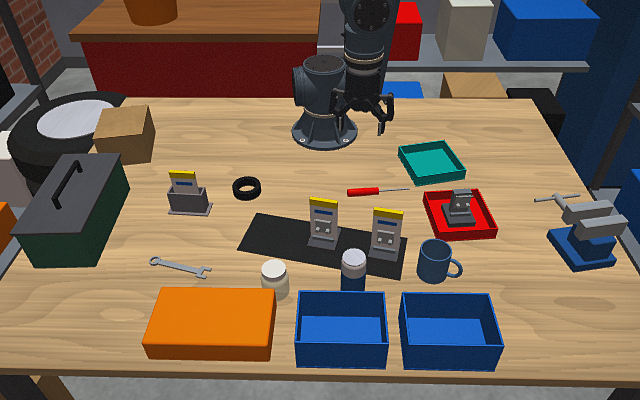

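View pics/end_side.png

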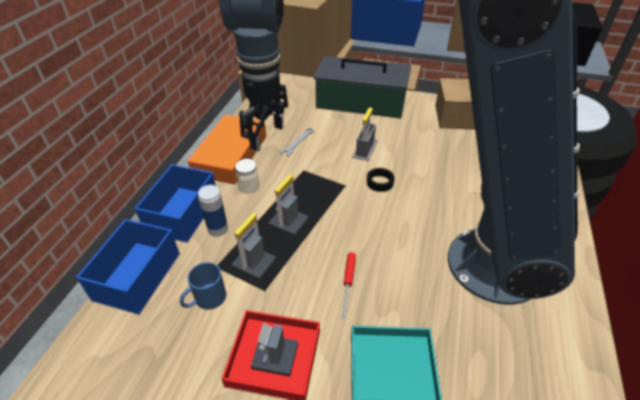

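Everything is in place: the card is in the box (183,185), the holder is in the red tray (460,210), B and C are unmoved, and the image difference shows no bystander changed.

```bash
python3 -c "
from plant import ctrl,sensors
print(ctrl.close_job(), sensors.observe()['time_s'])"
```

```text
the job is handed in; nothing more can be done
the job is handed in; nothing more can be done
```

The job is done and handed in at about 37 s of the 72 s allowed. The worn clip was in the holder at the -y end of the row (A).

- **Finding it:** the middle card (B) held at a pull of about 9 N, so its clip is good. A's card slid up at about 1.5 N, so I did not tug the third card (C).
- **Moving things:** A's card now stands in the grey box with its yellow bar up. Its holder then went upright into the red tray, resting on the tray floor.
- **Last checks:** a before/after comparison of the scene camera showed changes only at the arm, the grey box, A's old place and the tray. The wrist camera puts B within about 0.5 mm of its first position and C within about 1 mm; the scene camera has B up to 2 mm off, within its accuracy.
- **What did not go cleanly:**
  - On B the first two tugs stopped at once, because the force-stop reacted to settling after the grip. I read the force in small steps instead.
  - The pull on B peaked at 9.5 N, above the 6.5 N I had aimed for and close to lifting the holder. The tool rose under 1 mm and I set it back down.

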